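# Pack the field-test caddy

### The job

Pack the white carrying caddy for the next sampling round: put the reagent bottle, the small dropper bottle, the small culture dish and the timer each into the grey insert whose recess is made for it, set down gently (not dropped), upright and fully home in the recess. The small dish lies on a large one: lift it off without dragging the large dish, and leave the large dish and the wash bottle with the bent spout where they are.

Things in the scene. Friction and masses are not known exactly. Their poses are not given: they have to be found in the camera images.
- bottle: white reagent bottle, green screw cap, no spout: body 55 mm across, 121 mm tall; cap 35 mm across, 101 to 121 mm up, shoulder below. 0.2 kg. Stands upright on the worktop. Origin: centre of its underside, z up. Belongs in the kit. Standing in the caddy it is the tallest thing there, in the way of a gripper working low beside it
- dropper: small white dropper bottle with a white cap, 27 mm across, 64 mm tall; the cap is 21 mm across and fills the top 13 mm (51 to 64 mm up). 16 g. Stands upright on the worktop. Origin: centre of its underside, z up. Belongs in the kit
- small_dish: small clear round culture dish with pale agar, 58 mm across and 15 mm high, 22 g, lying flat and off-centre on top of the large dish (its underside 15 mm above the worktop). Origin: centre of its underside, z up. Belongs in the kit
- timer: white countdown timer lying flat, body 74 mm (its own x) by 70 mm (its own y) and 16 mm high (19 mm with its keys), 55 g, within reach in front of the analyser (not the one far off at the left end of the bench). Origin: centre of its underside, z up. Take it across its 70 mm side, fingers closing along its own y. Belongs in the kit
- nest_bottle: grey insert, 96 x 96 x 30 mm, fixed in one of the 2 x 2 bays (97 mm apart, bay varies) of the white 200 mm square caddy (rim 28 mm high); all insert tops level at z = 33 mm. Origin: centre of its underside, 3 mm above the worktop, on the recess's axis; z up, x, y along its sides. Round well 68 mm across, 20 mm deep (floor 10 mm above origin): place of the bottle
- nest_dropper: grey insert, 96 x 96 x 30 mm, fixed in one of the 2 x 2 bays (97 mm apart, bay varies) of the white 200 mm square caddy (rim 28 mm high); all insert tops level at z = 33 mm. Origin: centre of its underside, 3 mm above the worktop, on the recess's axis; z up, x, y along its sides. Round well 40 mm across, 20 mm deep (floor 10 mm above origin): place of the dropper bottle
- nest_dish: grey insert, 96 x 96 x 30 mm, fixed in one of the 2 x 2 bays (97 mm apart, bay varies) of the white 200 mm square caddy (rim 28 mm high); all insert tops level at z = 33 mm. Origin: centre of its underside, 3 mm above the worktop, on the recess's axis; z up, x, y along its sides. Round recess 73 mm across, 6 mm deep (floor 24 mm above origin): place of the small dish, which stands 9 mm proud
- nest_timer: grey insert, 96 x 96 x 30 mm, fixed in one of the 2 x 2 bays (97 mm apart, bay varies) of the white 200 mm square caddy (rim 28 mm high); all insert tops level at z = 33 mm. Origin: centre of its underside, 3 mm above the worktop, on the recess's axis; z up, x, y along its sides. Square recess 86 mm wide, 6 mm deep (floor 24 mm above origin): place of the timer, in any quarter turn
- large_dish: large clear round culture dish with brown agar, 90 mm across and 15 mm high, 60 g, loose on the worktop under the small dish. Origin: centre of its underside. Does not belong in the kit: it stays where it is
- wash: white wash bottle with a red cap and a thin bent red spout, 65 x 106 mm, 174 mm tall, standing at the right. Origin: on its underside, z up; the body's axis is 21 mm from it along its own y. Does not belong in the kit: it stays where it is
There are look-alikes about, which are no part of the job. Of the things that look like the dropper, the smaller one is meant.

How it is judged (in metres and radians):
At the end, for the whole second after the job is handed in: Bottle, dropper bottle, small dish and timer each rest in their own insert: within 13 mm of its axis, on its floor (bottles within 4 mm, dish and timer 2.5 mm), upright within 0.1 rad, released, at rest; large dish within 15 mm and wash bottle within 20 mm of their starts, upright (horizontal distance between bottle and nest_bottle below 0.013 m and z of bottle in the frame of nest_bottle between 0.006 and 0.014 m and angle between each of bottle, dropper, small_dish, timer, large_dish, wash's own z axis and vertical below 0.1 rad and linear speed of each of bottle, dropper, small_dish, timer below 0.02 m/s and horizontal distance between dropper and nest_dropper below 0.013 m and z of dropper in the frame of nest_dropper between 0.006 and 0.014 m and horizontal distance between small_dish and nest_dish below 0.013 m and z of small_dish in the frame of nest_dish between 0.02 and 0.0265 m and horizontal distance between timer and nest_timer below 0.013 m and z of timer in the frame of nest_timer between 0.02 and 0.0265 m and distance of large_dish from where it was at the start of the episode below 0.015 m and distance of wash from where it was at the start of the episode below 0.02 m); the robot touches nothing.
It fails at once if the large dish is dragged (moved more than 15 mm) (distance of large_dish from where it was at the start of the episode above 0.015 m).
It fails at once if the wash bottle is disturbed (moved more than 20 mm) (distance of wash from where it was at the start of the episode above 0.02 m).
It fails at once if one of the four things is dropped (falls unheld faster than 0.8 m/s, some 30 mm) ((contact force between the fingers and bottle below 0.05 N and linear speed of bottle above 0.8 m/s) or (contact force between the fingers and dropper below 0.05 N and linear speed of dropper above 0.8 m/s) or (contact force between the fingers and small_dish below 0.05 N and linear speed of small_dish above 0.8 m/s) or (contact force between the fingers and timer below 0.05 N and linear speed of timer above 0.8 m/s)).
It fails at once if a bottle or the small dish is tipped over (more than 0.7 rad) (angle between any of bottle, dropper, small_dish's own z axis and vertical above 0.7 rad).
It also fails if it takes over 120 s, if anything falls off the work surface, if the arm or the gripper's body presses on something with over 40 N, if the wrist force passes 120 N, or if a joint passes its speed limit or range.

### The arm

A 6-joint arm with a two-finger parallel gripper is mounted at the origin on a cart in front of the work surface, level with it; the furniture and walls round the work are solid. World frame = base frame: x ahead of the robot, y to its left, z up, the work surface at z = 0. Lengths are in mm, angles in rad, forces in N, time in s.
With the tool pointing down it reaches from about 400 to 925 mm from the base axis. Payload 12.5 kg.
Tool frame: the origin (TCP) lies between the finger pads; the fingertips stand 19 mm ahead of it and the grasp point (between the pads) is the TCP (env.nose_length is the distance from the TCP to the fingertips, in mm); z points along the fingers, y is the line along which they close (so a half turn about z gives the same grasp; the last joint's range is limited). The gripper opens to 95 mm and grips with 3 to 60 N. Pads are 20 mm wide; open, the fingers measure 119 mm over their backs; the gripper's body (75 mm by 180 mm) begins 59 mm behind the grasp point.
Start: joints at [1.17, 0.491, 1.559, -0, 1.092, -0.106], TCP at [181.575, 598.059, 233.661] pointing down, gripper open.
Joint ranges: [-3.1, 3.1], [-0.84, 2.19], [0.05, 2.79], [-1.13, 4.28], [0.06, 2.93], [-2.69, 2.69]. Speed limits (rad/s): [2.22, 2.22, 2.79, 3.14, 3.14, 3.14].

### API

Orientations are given as [roll, pitch, yaw] about the fixed x, y, z axes, in that order (R = Rz(yaw) Ry(pitch) Rx(roll)).
In Python, from cell import env gives the robot as it stands. The module is installed in compiled form; this text tells all that it offers.
- The arm moves only by the tool drive_tool, never from a script. Its argument "rows" is a list that holds one entry, the list of rows, each a list of 7 numbers: the shift along the tool's x, y, z scaled (see below), then the turn, a rotation vector about the tool's x, y, z scaled (see below), then the opening, from 0 (shut) to 1 (fully open). In form: [[[tx, ty, tz, ax, ay, az, jaw], ...]]. A call has 1 to 5 rows; each row shifts and turns the commanded pose from where the row before left it, along the tool's axes as they then stand; what a row does not reach is not made up. The controller multiplies each number of a shift by 250 mm and each number of a turn by 180 degrees. A row lasts 1/8 s, in which the tool goes at most 62.5 mm and 10.7 degrees, less where a joint would pass 70% of its speed; a pose out of reach is approached as far as the arm can. A call with a number of a shift or a turn outside -1 to 1 is refused whole. A call with a gripper value outside its range is refused whole. The fingers move at their own pace and stop on an object; the grip force is fixed at half the most. Time passes only in rows, so rows that do not move let the fingers close. It gives the time, the measured TCP pose, the force, the opening and the grip force at its end, in the units of the state.
- env.state(): the state, without advancing time (a new reading comes with each control period).
- env.read_camera(name): name is "scene" or "top" or "wrist"; returns a dict with "color" (384x512x3 uint8, blue, green, red), "camera_matrix" (3x3 intrinsics, pixels), "k1" (the pictures are not rectified: a ray, as slopes to the right and down, at radius r is drawn at 1 + k1 r^2 times it, then the intrinsics apply), "pose" (4x4, takes a point from camera to world coordinates). Camera axes: x right, y up, looking along -z (the intrinsics and any distortion apply to the point x, -y, -z); pixel columns grow to the right and rows downward; lengths in mm; the calibration is good to about 2 mm. A picture is of the moment at which its call begins. There is no depth.
- env.job_done(): hands the job in; it is judged then, once.
Trained networks look in a picture, given as the dict that the camera call returned (one of the last four; its "shot" number tells which), for a name from the list of things; names that differ only in an ending like _2 or _b are one class to them, and where a whole thing is asked for, a point or a joint stands for the part that bears it (a point fixed in the world has none). Each returns a list of dicts, best first, with "score" (0 to 1); they miss things now and then, are a little off and sometimes report something else, mostly with a low value. They report only what shows in the picture. A call takes as long as a camera call. They do not tell look-alikes from the thing itself.
- env.search_frame(name, picture): "at" ([x, y, z] in mm, in the coordinates of the camera as it stood for that picture, good to about 4 mm: the middle of the surface that is visible of it).
- env.place_of(name, picture): "at" ([x, y, z] in mm, in the coordinates of the camera as it stood for that picture, good to about 4 mm: a listed point, or the origin of a listed thing).
The state is a dict: "t": time; "joints": joint angles; "qvel": joint speeds; "tau": joint torques, N m; "eef_pos": TCP position; "tcp_rot": TCP orientation; "ft_force": force on the tool from outside, world axes, zero at the start; "moment": the same for the moment, N m; "opening": opening from 0.0 (shut) to 1.0 (fully open); "grip_force": force on a finger pad.
Only numpy, scipy, OpenCV 4.12 (cv2) and the standard library are available. Lean on these libraries where they do the work, as an engineer would, in place of code of your own. Each camera call takes 0.05 s, during which the arm holds its last target. There are 200 camera calls.

## Working session

There is one attempt and no reset: what is moved stays moved. The work goes in short steps, Python scripts to look and compute and a tool call to move; the robot and the scene stay as the last step left them, time stands still between calls to the robot, and variables do not carry over. Pictures are saved under pics/ and viewed, at most 14 in all, crops included, and the job is handed in when it is done.

Besides the shell and the picture viewer there is one more tool, called by a JSON object that holds its "method" and its "body". drive_tool: Moves the arm, as the interface text tells. Its arguments: {"type":"object","properties":{"rows":{"type":"array","items":{"type":"array","items":{"type":"array","items":{"type":"number","minimum":-1,"maximum":1}}}}},"required":["rows"]}

```bash
mkdir -p pics
cat > h.py <<'E'
import numpy as np, cv2
from cell import env
from scipy.spatial.transform import Rotation as R
N=["bottle","dropper","small_dish","timer","nest_bottle","nest_dropper","nest_dish","nest_timer","large_dish","wash"]
def W(p,a):
    T=np.array(p["pose"]); return (T@np.r_[a,1])[:3]
def px(p,w):
    T=np.linalg.inv(np.array(p["pose"])); c=(T@np.r_[w,1])[:3]; s=np.array([c[0],-c[1]])/-c[2]
    s=s*(1+p["k1"]*(s@s)); K=np.array(p["camera_matrix"]); return np.round((K@np.r_[s,1])[:2]).astype(int)
def ray(p,u,v,z):
    K=np.array(p["camera_matrix"]); d=(np.linalg.inv(K)@[u,v,1])[:2]; s=d.copy()
    for _ in range(20): s=d/(1+p["k1"]*(s@s))
    T=np.array(p["pose"]); r=T[:3,:3]@[s[0],-s[1],-1]; o=T[:3,3]; return o+r*(z-o[2])/r[2]
def find(p,names=N,k=3,f="place_of"):
    for n in names:
        for d in getattr(env,f)(n,p)[:k]:
            w=W(p,d["at"]); print(n,round(d["score"],2),np.round(w),px(p,w))
E
python3 - <<'E'
from h import *
for c in ["scene","top","wrist"]:
    p=env.read_camera(c); cv2.imwrite(f"pics/{c}0.png",p["color"]); print(c,np.round(np.array(p["pose"])[:3,3])); 
    if c!="wrist": find(p)
print(env.state())
E
```

```text
scene [ -83. -917.  941.]
bottle 0.69 [445. -13.   0.] [225 204]
dropper 0.77 [ 518. -120.    5.] [263 212]
dropper 0.61 [438. 108.  -2.] [204 186]
small_dish 0.66 [440. 285.  17.] [179 157]
timer 0.52 [442. 386.   1.] [166 148]
nest_bottle 0.67 [ 577. -248.    6.] [304 226]
nest_bottle 0.52 [439. 108.   2.] [204 185]
nest_dropper 0.84 [ 477. -337.    7.] [298 259]
nest_dish 0.95 [ 573. -343.    3.] [324 246]
nest_timer 0.93 [ 480. -241.    5.] [277 239]
large_dish 0.49 [436. 264.  -1.] [181 164]
wash 0.83 [ 643. -470.    4.] [375 262]
top [ 269.  -48. 1511.]
bottle 0.73 [ 472. -334.   -3.] [342 205]
bottle 0.52 [446. -10.   2.] [243 212]
dropper 0.6 [442. 107.  -1.] [207 213]
dropper 0.48 [ 518. -123.    2.] [278 191]
small_dish 0.52 [443. 281.  13.] [153 212]
small_dish 0.52 [ 479. -240.    1.] [313 203]
small_dish 0.46 [438. 108.  -1.] [207 214]
timer 0.56 [443. 389.  -0.] [121 212]
timer 0.22 [ 648. -472.   -1.] [381 153]
nest_bottle 0.81 [ 576. -249.    5.] [316 173]
nest_dropper 0.71 [ 470. -338.    0.] [343 206]
nest_dish 0.69 [ 568. -344.    2.] [344 176]
large_dish 0.67 [430. 267.  -3.] [158 217]
wash 0.62 [444. 389.  -2.] [121 212]
wash 0.61 [ 649. -472.   -2.] [381 153]
wash 0.45 [ 566. -346.    3.] [345 177]
wrist [118. 618. 385.]
{'t': 1.15, 'joints': array([ 1.17044445e+00,  4.90909629e-01,  1.55891688e+00, -6.15981133e-06,
        1.09172464e+00, -1.05622216e-01]), 'qvel': array([-2.51766954e-04, -1.01925243e-03, -1.04619154e-03,  1.81352227e-03,
        4.48681104e-04,  4.41253958e-05]), 'tau': array([ 2.35702850e-03, -6.12495947e+01, -2.58420521e+01,  6.93521672e-02,
        4.47387923e-02, -5.07304185e-05]), 'eef_pos': array([181.54424547, 598.05410999, 233.64913626]), 'tcp_rot': array([3.14155195e+00, 9.81185151e-06, 2.84686583e+00]), 'ft_force': array([-0.1627611 ,  0.68825993, -0.29345989]), 'moment': array([-0.07391341, -0.00359607,  0.0053762 ]), 'grip_force': 0.0, 'opening': 1.003398957995537}
```

View pics/scene0.png

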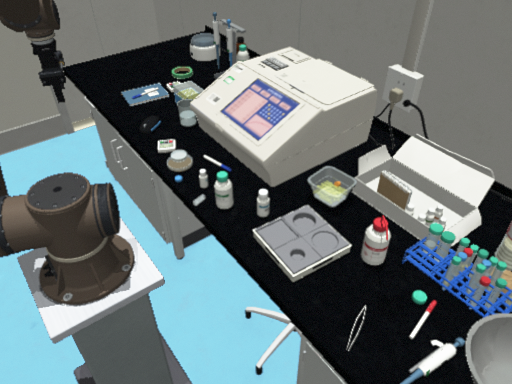

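View pics/top0.png

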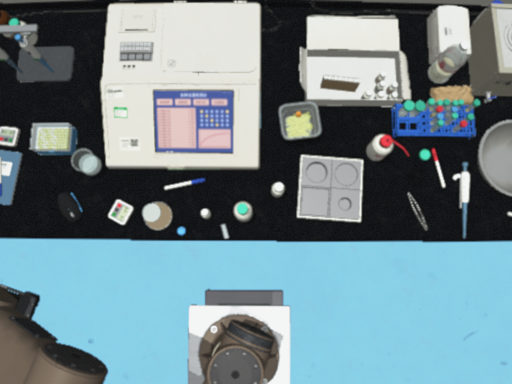

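Run:
```python
import cv2,numpy as np
s=cv2.imread("pics/scene0.png")[120:300,130:430]; t=cv2.imread("pics/top0.png")[130:260,90:410]
a=cv2.resize(t,(800,325),interpolation=2); cv2.imwrite("pics/ct.png",a)
b=cv2.resize(s,(800,480),interpolation=2); cv2.imwrite("pics/cs.png",b)
```

```text
(no output)
```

View pics/cs.png

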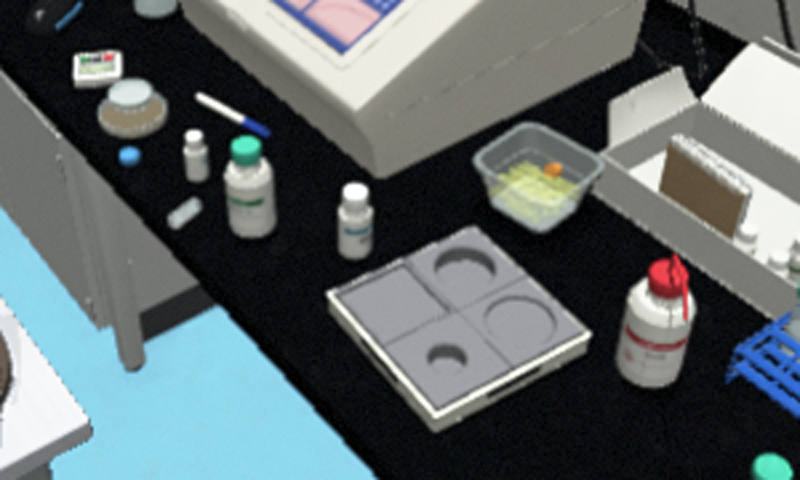

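Scene view: the caddy's inserts are timer (277,239), bottle (304,226), dish (324,246) and dropper (298,259). Two things look like the dropper, at (204,178) and (263,203). In the crop the left one (196,155) is clearly shorter than the right one (355,220), so the left one, between the dish stack and the bottle, is meant. There are also two timers: (166,146) in front of the analyser, and one at the far left end of the bench in the top view (8,135). The first is meant. The bottle is at (224,190), and the wash bottle with its red spout is at (376,240).

```bash
cat >> h.py <<'E'
def plan(xyz,yaw=None,step=45):
    s=env.state(); p=s["eef_pos"]; r=R.from_euler("xyz",s["tcp_rot"]); 
    t=r if yaw is None else R.from_euler("xyz",[np.pi,0,yaw])
    v=(r.inv()*t).as_rotvec()/np.pi; n=max(1,int(np.ceil(abs(v).max()/0.05)))
    if yaw is not None: print("turn rows",n,"each",np.round(v/n,4))
    d=t.inv().apply(np.array(xyz)-p); m=max(1,int(np.ceil(np.linalg.norm(d)/step)))
    print("shift rows",m,"each",np.round(d/m/250,4),"z-total",round(d[2]/250,3),"t",s["t"],"xy only: ",np.round(d[:2]/250,4))
E
python3 - <<'E'
from h import *
p=env.read_camera("top"); 
plan([420,385,220])
T=np.array(p["pose"]); c=env.read_camera("wrist"); print(np.round(np.array(c["pose"]),2))
E
```

```text
shift rows 8 each [-0.145  -0.0673  0.0068] z-total 0.055 t 1.2 xy only:  [-1.1602 -0.5383]
[[ 2.9000e-01 -9.3000e-01 -2.3000e-01  1.1753e+02]
 [ 9.6000e-01  2.8000e-01  7.0000e-02  6.1774e+02]
 [-0.0000e+00 -2.4000e-01  9.7000e-01  3.8550e+02]
 [ 0.0000e+00  0.0000e+00  0.0000e+00  1.0000e+00]]
```

{"method": "drive_tool", "body": {"rows": [[[-0.145,-0.067,0.007,0,0,0,1],[-0.145,-0.067,0.007,0,0,0,1],[-0.145,-0.067,0.007,0,0,0,1],[-0.145,-0.067,0.007,0,0,0,1]]]}}

```text
t: 1.75
eef_pos: [301.7, 490.9, 226.7]
tcp_rot: [3.141, 0.0, 2.847]
ft_force: [-0.4, -0.1, 0.2]
opening: 1.002
grip_force: 0.0
```

{"method": "drive_tool", "body": {"rows": [[[-0.145,-0.067,0.007,0,0,0,1],[-0.145,-0.067,0.007,0,0,0,1],[-0.145,-0.067,0.007,0,0,0,1],[-0.145,-0.067,0.007,0,0,0,1],[0,0,0,0,0,0,1]]]}}

```text
t: 2.38
eef_pos: [421.7, 384.1, 219.5]
tcp_rot: [-3.142, 0.0, 2.844]
ft_force: [0.1, 0.6, -0.5]
opening: 0.997
grip_force: 0.0
```

Run:
```python
from h import *
p=env.read_camera("wrist"); np.save("pics/p1.npy",p,allow_pickle=True); find(p,["timer","small_dish","large_dish"]); print(env.state()["eef_pos"])
cv2.imwrite("pics/w1.png",p["color"])
```

```text
timer 0.73 [443. 392.   3.] [263 187]
small_dish 0.78 [438. 285.  13.] [183 209]
large_dish 0.98 [435. 272.   0.] [175 206]
[419.46257815 386.16590302 219.72189953]
```

View pics/w1.png

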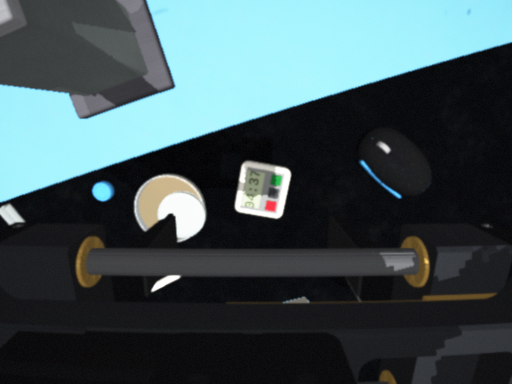

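The wrist view shows the timer at (263,189) slightly turned, with its display left and keys right. The dish stack is at (172,210), partly hidden by a finger.

Run:
```python
from h import *
p=np.load("pics/p1.npy",allow_pickle=True).item()
g=p["color"].min(2); roi=np.zeros_like(g); roi[145:235,222:305]=g[145:235,222:305]
m=cv2.morphologyEx((roi>95).astype(np.uint8),cv2.MORPH_CLOSE,np.ones((15,15)))
n,l,st,c=cv2.connectedComponentsWithStats(m); i=1+st[1:,4].argmax()
cs=cv2.findContours((l==i).astype(np.uint8),0,1)[0][0][:,0]
for z in (8,16):
    w=np.array([ray(p,u,v,z)[:2] for u,v in cs],np.float32)
    r=cv2.minAreaRect(w); print(z,r); print(cv2.boxPoints(r))
print([px(p,[*q,16]) for q in cv2.boxPoints(r)])
for nm,u,v in [("green",276,181),("red",270,206),("disp",253,187)]: print(nm,ray(p,u,v,17))
for k,e in (("u",cs[:,0]),("v",cs[:,1])): print(k,e.min(),e.max())
```

```text
8 ((445.7483215332031, 390.1948547363281), (65.08789825439453, 69.60018920898438), 62.76243209838867)
[[399.91223 377.18683]
 [461.79492 345.33215]
 [491.5844  403.20288]
 [429.70172 435.05756]]
16 ((443.80938720703125, 390.49993896484375), (63.65477752685547, 68.06769561767578), 62.762420654296875)
[[398.98254 377.77835]
 [459.50262 346.62503]
 [488.63623 403.22153]
 [428.11615 434.37485]]
[array([242, 159]), array([233, 211]), array([281, 219]), array([292, 168])]
green [437.44673688 410.41784625  17.        ]
red [466.48895316 394.1513753   17.        ]
disp [436.35839126 380.73180718  17.        ]
u 234 290
v 161 218
```

Run:
```python
from h import *
plan([444,390,27.5],2.666)
```

```text
turn rows 2 each [ 0.     -0.      0.0289]
shift rows 5 each [-0.016   0.0117  0.1538] z-total 0.769 t 2.575 xy only:  [-0.0802  0.0586]
```

{"method": "drive_tool", "body": {"rows": [[[0,0,0,0,0,0.029,1],[0,0,0,0,0,0.029,1],[-0.08,0.059,0.15,0,0,0,1],[0,0,0.15,0,0,0,1],[0,0,0.15,0,0,0,1]]]}}

```text
t: 3.2
eef_pos: [444.0, 390.4, 106.1]
tcp_rot: [3.141, 0.0, 2.666]
ft_force: [-0.1, -0.4, -0.8]
opening: 0.999
grip_force: 0.0
```

{"method": "drive_tool", "body": {"rows": [[[0,0,0.15,0,0,0,1],[0,0,0.08,0,0,0,1],[0,0,0.04,0,0,0,1],[0,0,0.04,0,0,0,1],[0,0,0,0,0,0,1]]]}}

```text
t: 3.82
eef_pos: [444.5, 389.7, 29.6]
tcp_rot: [-3.142, -0.0, 2.665]
ft_force: [-1.0, 0.9, 0.3]
opening: 1.002
grip_force: 0.0
```

Run:
```python
from h import *
plan([444,390,27.5],2.666); print(env.state()["ft_force"])
```

```text
turn rows 1 each [-0.     -0.     -0.0003]
shift rows 1 each [0.0023 0.0001 0.0084] z-total 0.008 t 3.825 xy only:  [0.0023 0.0001]
[-0.95245072  0.85725631  0.29565759]
```

{"method": "drive_tool", "body": {"rows": [[[0,0,0.008,0,0,0,1],[0,0,0,0,0,0,0.6],[0,0,0,0,0,0,0.6],[0,0,0,0,0,0,0.6],[0,0,0,0,0,0,0.6]]]}}

```text
t: 4.45
eef_pos: [444.7, 389.5, 27.7]
tcp_rot: [3.141, 0.0, 2.665]
ft_force: [-0.2, 0.4, 1.4]
opening: 0.646
grip_force: 30.0
```

{"method": "drive_tool", "body": {"rows": [[[0,0,0,0,0,0,0.6],[0,0,-0.03,0,0,0,0.6],[0,0,-0.05,0,0,0,0.6]]]}}

```text
t: 4.82
eef_pos: [444.6, 389.4, 48.1]
tcp_rot: [-3.141, -0.0, 2.665]
ft_force: [-0.0, -1.0, 0.4]
opening: 0.65
grip_force: 30.0
```

{"method": "drive_tool", "body": {"rows": [[[0,0,-0.1,0,0,0,0.6],[0,0,-0.15,0,0,0,0.6],[0,0,-0.15,0,0,0,0.6],[0,0,-0.15,0,0,0,0.6],[0,0,0,0,0,0,0.6]]]}}

```text
t: 5.45
eef_pos: [445.4, 390.1, 188.7]
tcp_rot: [3.136, 0.003, 2.665]
ft_force: [0.2, -0.8, -1.2]
opening: 0.649
grip_force: 30.0
```

Run:
```python
from h import *
p=env.read_camera("wrist"); find(p,["timer","small_dish","large_dish"]); print(env.state()["eef_pos"])
cv2.imwrite("pics/w2.png",p["color"]); np.save("pics/p2.npy",p,allow_pickle=True)
q=env.read_camera("top"); cv2.imwrite("pics/top1.png",q["color"]); np.save("pics/pt.npy",q,allow_pickle=True)
find(q,N[4:8],1)
q=env.read_camera("scene"); np.save("pics/ps.npy",q,allow_pickle=True)
find(q,N[4:8],1)
```

```text
timer 0.93 [444. 392. 162.] [253 222]
small_dish 0.92 [436. 286.  18.] [169 213]
large_dish 0.68 [433. 268.  -5.] [160 211]
[444.24762115 389.20499821 184.29164343]
nest_bottle 0.6 [ 576. -252.    5.] [316 173]
nest_dropper 0.64 [ 474. -338.   -2.] [343 204]
nest_dish 0.57 [ 568. -349.    3.] [346 176]
nest_timer 0.83 [ 481. -239.    4.] [313 202]
nest_bottle 0.8 [ 579. -247.    5.] [304 226]
nest_dropper 0.63 [ 473. -340.    5.] [297 261]
nest_dish 0.88 [ 569. -343.    5.] [323 246]
nest_timer 0.55 [ 479. -237.    4.] [276 239]
```

View pics/w2.png

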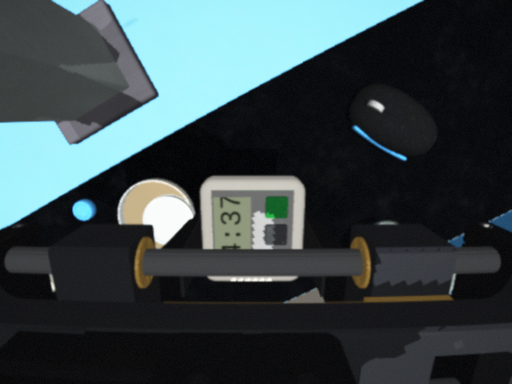

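The timer sits square between the fingers, at (253,230). Next I go above the caddy for a close look.

Run:
```python
from h import *
plan([460,-200,270],3.063,step=50)
```

```text
turn rows 3 each [ 0.     -0.     -0.0423]
shift rows 12 each [-0.0205 -0.1955 -0.0283] z-total -0.34 t 6.15 xy only:  [-0.2462 -2.3459]
```

{"method": "drive_tool", "body": {"rows": [[[0,0,-0.1,0,0,-0.042,0.6],[0,0,-0.1,0,0,-0.042,0.6],[0,0,-0.14,0,0,-0.042,0.6],[-0.02,-0.195,0,0,0,0,0.6],[-0.02,-0.195,0,0,0,0,0.6]]]}}

```text
t: 6.78
eef_pos: [446.5, 290.6, 270.3]
tcp_rot: [3.141, 0.001, 3.062]
ft_force: [0.2, -0.5, -0.7]
opening: 0.654
grip_force: 30.0
```

{"method": "drive_tool", "body": {"rows": [[[-0.02,-0.195,0,0,0,0,0.6],[-0.02,-0.195,0,0,0,0,0.6],[-0.02,-0.195,0,0,0,0,0.6],[-0.02,-0.195,0,0,0,0,0.6],[-0.02,-0.195,0,0,0,0,0.6]]]}}

```text
t: 7.4
eef_pos: [451.7, 45.0, 270.4]
tcp_rot: [3.141, 0.001, 3.061]
ft_force: [1.2, 0.3, -0.7]
opening: 0.646
grip_force: 30.0
```

{"method": "drive_tool", "body": {"rows": [[[-0.02,-0.195,0,0,0,0,0.6],[-0.02,-0.195,0,0,0,0,0.6],[-0.02,-0.195,0,0,0,0,0.6],[-0.02,-0.195,0,0,0,0,0.6],[-0.02,-0.195,0,0,0,0,0.6]]]}}

```text
t: 8.02
eef_pos: [456.8, -200.1, 270.3]
tcp_rot: [-3.142, 0.0, 3.06]
ft_force: [0.8, -0.1, -1.2]
opening: 0.647
grip_force: 30.0
```

{"method": "drive_tool", "body": {"rows": [[[-0.16,-0.1,0,0,0,0,0.6],[-0.16,-0.1,0,0,0,0,0.6],[-0.16,-0.1,0,0,0,0,0.6],[-0.16,-0.1,0,0,0,0,0.6],[0,0,0,0,0,0,0.6]]]}}

```text
t: 8.65
eef_pos: [609.7, -312.5, 268.5]
tcp_rot: [3.141, -0.001, 3.06]
ft_force: [-0.3, 1.1, -0.5]
opening: 0.646
grip_force: 30.0
```

Run:
```python
from h import *
p=env.read_camera("wrist"); find(p,N[4:8]+["timer"],1); s=env.state(); print(s["eef_pos"],s["tcp_rot"],s["opening"])
cv2.imwrite("pics/w3.png",p["color"]); np.save("pics/p3.npy",p,allow_pickle=True)
```

```text
nest_bottle 0.66 [ 579. -245.    3.] [297 142]
nest_dropper 0.91 [ 471. -337.    3.] [226  68]
nest_dish 0.94 [ 567. -347.    3.] [226 140]
nest_timer 0.6 [ 478. -240.    4.] [297  67]
timer 0.76 [ 608. -312.  246.] [252 226]
[ 607.90168686 -310.52446946  270.72372774] [-3.14149176e+00  3.95171534e-04  3.06069640e+00] 0.6487846732063001
```

View pics/w3.png

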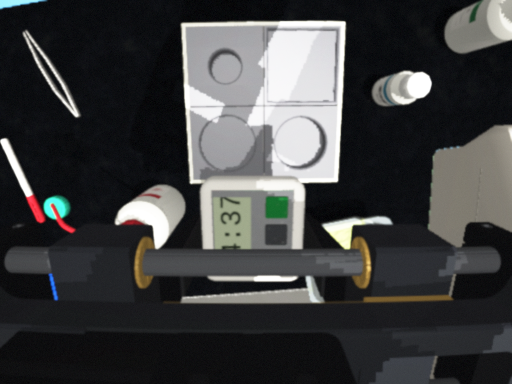

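The wrist view shows the caddy square on. Its rim corners are near (182,23), (345,21), (340,182) and (190,184), and the seam cross is at (264,105). The timer in hand is centred at (252,230).

Run:
```python
from h import *
p=np.load("pics/p3.npy",allow_pickle=True).item()
g=p["color"].min(2); cs=[]
C={}
for n,(u,v) in dict(TL=(182,23),TR=(345,21),BR=(340,182),BL=(190,184)).items():
    C[n]=ray(p,u,v,28)[:2]; print(n,C[n])
for a,b in (("TL","TR"),("BL","BR"),("BL","TL"),("BR","TR")):
    d=C[b]-C[a]; print(a,b,np.linalg.norm(d),np.degrees(np.arctan2(d[1],d[0])))
print("centre",np.mean(list(C.values()),0),"seam",ray(p,264,105.5,33))
# timer in hand, tool frame
s=env.state(); T=R.from_euler("xyz",s["tcp_rot"]); zt=s["eef_pos"][2]-27.6+16
for u,v in ((252,177),(201,215),(305,215),(252,281)): print(u,v,T.inv().apply(ray(p,u,v,zt)-s["eef_pos"]))
cr=cv2.resize(p["color"][10:195,170:355],(740,740),interpolation=2)[:600]; cv2.imwrite("pics/c3.png",cr)
# wells by fitted circles of dark blobs are left; use model fit: project nests for yaw,centre
def nests(c,th):
    R2=np.array([[np.cos(th),-np.sin(th)],[np.sin(th),np.cos(th)]])
    return {k:c+R2@np.array(o)*48.5 for k,o in dict(bottle=(1,1),timer=(-1,1),dish=(1,-1),dropper=(-1,-1)).items()}
for th in (-3,-4,-5): print(th,{k:np.round(v,1).tolist() for k,v in nests(np.array([525,-292.5]),np.radians(th)).items()})
```

```text
TL [ 417.10257616 -384.1889021 ]
TR [ 430.93210978 -181.50491419]
BR [ 636.16606865 -192.13546358]
BL [ 621.87438402 -400.04205913]
TL TR 203.15524839961031 86.09664443455162
BL BR 208.3972282032236 86.06762317777513
BL TL 205.38455608893102 175.57306846584726
BR TR 205.50909092659666 177.0348875193103
centre [ 526.51878465 -289.46783475] seam [ 525.9812747  -290.22612784   33.        ]
252 177 [33.50238137 -1.8035453  11.58694374]
201 215 [ 10.91941832 -31.71471849  11.59888561]
305 215 [10.82403598 29.20751388 11.59277688]
252 281 [-32.45938361  -1.91409     11.6130211 ]
-3 {'bottle': [576.0, -246.6], 'timer': [479.1, -241.5], 'dish': [570.9, -343.5], 'dropper': [474.0, -338.4]}
-4 {'bottle': [576.8, -247.5], 'timer': [480.0, -240.7], 'dish': [570.0, -344.3], 'dropper': [473.2, -337.5]}
-5 {'bottle': [577.5, -248.4], 'timer': [480.9, -240.0], 'dish': [569.1, -345.0], 'dropper': [472.5, -336.6]}
```

Run:
```python
from h import *
plan([480.4,-240.2,270],3.0735,step=45)
```

```text
turn rows 1 each [-0.      0.0001 -0.0041]
shift rows 4 each [0.132  0.0615 0.0007] z-total 0.003 t 8.95 xy only:  [0.528  0.2459]
```

{"method": "drive_tool", "body": {"rows": [[[0,0,0,0,0,-0.004,0.6],[0.132,0.0615,0,0,0,0,0.6],[0.132,0.0615,0,0,0,0,0.6],[0.132,0.0615,0,0,0,0,0.6],[0.132,0.0615,0,0,0,0,0.6]]]}}

```text
t: 9.57
eef_pos: [479.7, -239.9, 270.4]
tcp_rot: [-3.141, 0.001, 3.074]
ft_force: [0.7, -0.5, -0.6]
opening: 0.651
grip_force: 30.0
```

{"method": "drive_tool", "body": {"rows": [[[0,0,0.18,0,0,0,0.6],[0,0,0.18,0,0,0,0.6],[0,0,0.18,0,0,0,0.6],[0,0,0.18,0,0,0,0.6],[0,0,0,0,0,0,0.6]]]}}

```text
t: 10.2
eef_pos: [479.8, -239.9, 88.3]
tcp_rot: [3.139, -0.004, 3.073]
ft_force: [0.2, -0.1, -0.1]
opening: 0.647
grip_force: 30.0
```

Run:
```python
from h import *
p=env.read_camera("wrist"); cv2.imwrite("pics/w4.png",p["color"]); np.save("pics/p4.npy",p,allow_pickle=True); find(p,["timer","nest_timer"],1)
plan([480.4,-240.2,54.6],3.0735,step=45); print(env.state()["eef_pos"])
```

```text
timer 0.64 [ 480. -236.   64.] [258 227]
turn rows 1 each [-0.0003  0.0006 -0.0001]
shift rows 1 each [0.0051 0.0031 0.149 ] z-total 0.149 t 10.35 xy only:  [0.0051 0.0031]
[ 481.61848759 -241.05267446   91.84883984]
```

{"method": "drive_tool", "body": {"rows": [[[0,0,0.06,0,0,0,0.6],[0.004,0.002,0.05,0,0,0,0.6],[0,0,0.02,0,0,0,0.6],[0,0,0.012,0,0,0,0.6],[0,0,0,0,0,0,0.6]]]}}

```text
t: 10.98
eef_pos: [480.1, -240.1, 54.7]
tcp_rot: [-3.142, 0.0, 3.073]
ft_force: [0.1, 0.1, -0.5]
opening: 0.652
grip_force: 30.0
```

Run:
```python
from h import *
plan([480.4,-240.2,54.6],3.0735,step=45); print(env.state()["eef_pos"],env.state()["ft_force"])
```

```text
turn rows 1 each [-0.      0.0001 -0.0002]
shift rows 1 each [-0.0013 -0.0001  0.0006] z-total 0.001 t 10.975 xy only:  [-0.0013 -0.0001]
[ 480.07230254 -240.14030399   54.74424295] [ 0.09580917  0.10968195 -0.54054243]
```

{"method": "drive_tool", "body": {"rows": [[[0,0,0.003,0,0,0,0.6],[0,0,0,0,0,0,0.6]]]}}

```text
t: 11.22
eef_pos: [480.1, -240.2, 54.7]
tcp_rot: [-3.141, 0.001, 3.073]
ft_force: [-3.0, 1.1, 12.0]
opening: 0.648
grip_force: 30.0
```

{"method": "drive_tool", "body": {"rows": [[[0,0,0,0,0,0,0.85],[0,0,0,0,0,0,0.85],[0,0,0,0,0,0,0.85],[0,0,-0.03,0,0,0,0.85],[0,0,-0.1,0,0,0,0.85]]]}}

```text
t: 11.85
eef_pos: [479.5, -239.8, 86.2]
tcp_rot: [3.14, -0.002, 3.073]
ft_force: [1.2, 0.5, 0.7]
opening: 0.85
grip_force: 0.0
```

{"method": "drive_tool", "body": {"rows": [[[0,0,-0.18,0,0,0,0.85],[0,0,-0.18,0,0,0,1],[0,0,-0.18,0,0,0,1],[0,0,-0.12,0,0,0,1],[0,0,0,0,0,0,1]]]}}

```text
t: 12.48
eef_pos: [480.4, -240.4, 253.8]
tcp_rot: [-3.139, 0.004, 3.073]
ft_force: [-0.0, 0.9, 0.2]
opening: 0.999
grip_force: 0.0
```

Run:
```python
from h import *
p=env.read_camera("wrist"); cv2.imwrite("pics/w5.png",p["color"]); np.save("pics/p5.npy",p,allow_pickle=True); find(p,["timer","nest_timer"],1)
plan([441,283,270],np.pi/2,step=50); print(env.state()["eef_pos"],env.state()["t"])
```

```text
timer 0.55 [ 478. -240.   32.] [252 170]
turn rows 10 each [-0.     -0.      0.0478]
shift rows 11 each [ 0.1901 -0.014  -0.0071] z-total -0.078 t 12.625 xy only:  [ 2.0915 -0.1543]
[ 479.57813841 -239.86474454  250.57738486] 12.625
```

View pics/w5.png

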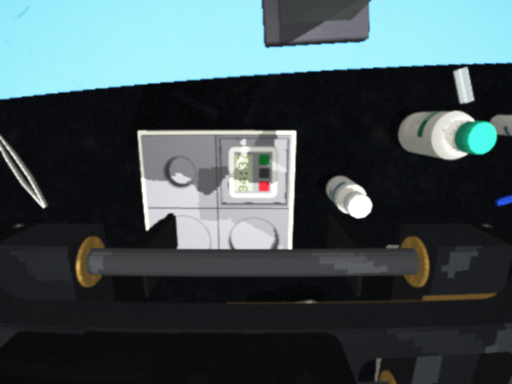

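The timer lies square in its recess: timer centre (253,171), recess centre (254,171). Next is the small dish.

{"method": "drive_tool", "body": {"rows": [[[0,0,0,0,0,0.048,1],[0,0,0,0,0,0.048,1],[0,0,0,0,0,0.048,1],[0,0,0,0,0,0.048,1],[0,0,0,0,0,0.048,1]]]}}

```text
t: 13.25
eef_pos: [479.6, -239.9, 250.0]
tcp_rot: [-3.141, -0.002, 2.314]
ft_force: [0.0, -0.6, 0.1]
opening: 0.998
grip_force: 0.0
```

{"method": "drive_tool", "body": {"rows": [[[0,0,0,0,0,0.048,1],[0,0,0,0,0,0.048,1],[0,0,0,0,0,0.048,1],[0,0,0,0,0,0.048,1],[0,0,0,0,0,0.046,1]]]}}

```text
t: 13.88
eef_pos: [479.6, -239.9, 250.0]
tcp_rot: [-3.14, -0.001, 1.566]
ft_force: [0.5, 0.7, -0.5]
opening: 0.998
grip_force: 0.0
```

{"method": "drive_tool", "body": {"rows": [[[0.19,-0.014,0,0,0,0,1],[0.19,-0.014,0,0,0,0,1],[0.19,-0.014,0,0,0,0,1],[0.19,-0.014,0,0,0,0,1],[0.19,-0.014,0,0,0,0,1]]]}}

```text
t: 14.5
eef_pos: [461.7, -1.1, 250.3]
tcp_rot: [-3.14, -0.0, 1.571]
ft_force: [0.3, 0.3, 0.1]
opening: 1.003
grip_force: 0.0
```

{"method": "drive_tool", "body": {"rows": [[[0.19,-0.014,0,0,0,0,1],[0.19,-0.014,0,0,0,0,1],[0.19,-0.014,0,0,0,0,1],[0.19,-0.014,0,0,0,0,1],[0.19,-0.014,0,0,0,0,1]]]}}

```text
t: 15.12
eef_pos: [444.1, 236.3, 250.2]
tcp_rot: [-3.14, 0.001, 1.571]
ft_force: [0.3, -0.6, -0.1]
opening: 0.998
grip_force: 0.0
```

{"method": "drive_tool", "body": {"rows": [[[0.19,-0.014,0,0,0,0,1],[0,0,0.1,0,0,0,1],[0,0,0,0,0,0,1],[0,0,0,0,0,0,1]]]}}

```text
t: 15.62
eef_pos: [441.4, 282.0, 226.4]
tcp_rot: [-3.141, 0.0, 1.571]
ft_force: [0.6, 0.8, 1.0]
opening: 1.003
grip_force: 0.0
```

Run:
```python
from h import *
p=env.read_camera("wrist"); cv2.imwrite("pics/w6.png",p["color"]); np.save("pics/p6.npy",p,allow_pickle=True); find(p,["small_dish","large_dish"],1)
print(env.state()["eef_pos"],env.state()["tcp_rot"],env.state()["t"])
```

```text
small_dish 0.84 [437. 285.  20.] [249 173]
large_dish 0.91 [436. 269.  -0.] [248 182]
[441.57695057 281.98503705 226.9972407 ] [ 3.14079293e+00 -4.17514845e-04  1.57039016e+00] 15.775
```

View pics/w6.png

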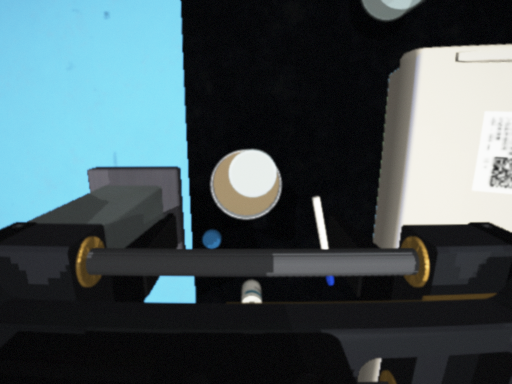

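Run:
```python
from h import *
p=np.load("pics/p6.npy",allow_pickle=True).item()
g=p["color"].min(2); m=(g>150).astype(np.uint8); n,l,st,c=cv2.connectedComponentsWithStats(m)
i=l[173,252]; print(st[i],c[i]); cs=cv2.findContours((l==i).astype(np.uint8),0,1)[0][0][:,0]
for z in (28,30):
    w=np.array([ray(p,u,v,z)[:2] for u,v in cs],np.float32); print(cv2.minEnclosingCircle(w), cv2.fitEllipse(w))
print("analyser",ray(p,374,240,0),ray(p,402,60,100))
plan([439.5,284,42.5])
```

```text
[ 223  150   56   48 1899] [251.61979989 172.82938389]
((438.1961669921875, 288.86279296875), 35.01153564453125) ((440.15570068359375, 285.8507995605469), (57.18320083618164, 64.80839538574219), 55.10715103149414)
((438.2173767089844, 289.20953369140625), 34.811622619628906) ((440.165771484375, 286.2146301269531), (56.856658935546875, 64.43831634521484), 55.10709762573242)
analyser [614.38969576 184.44724192   0.        ] [578.32485265 403.86600542 100.        ]
shift rows 5 each [ 0.0015 -0.0018  0.1476] z-total 0.738 t 15.775 xy only:  [ 0.0077 -0.0089]
```

Run:
```python
from h import *
p=np.load("pics/p6.npy",allow_pickle=True).item()
g=p["color"].min(2); m=cv2.morphologyEx((g>160).astype(np.uint8),cv2.MORPH_OPEN,cv2.getStructuringElement(2,(21,21)))
n,l,st,c=cv2.connectedComponentsWithStats(m); i=l[173,252]; print(st[i],c[i],ray(p,*c[i],30))
a=ray(p,st[i][0],173,30);b=ray(p,st[i][0]+st[i][2],173,30);print(a,b)
plan([439,285,42.5])
```

```text
[ 229  150   48   48 1825] [252.13643836 173.16054795] [441.49433822 285.96686313  30.        ]
[413.30322931 286.19011945  30.        ] [471.78701073 286.15802712  30.        ]
shift rows 5 each [ 0.0023 -0.0022  0.1476] z-total 0.738 t 15.775 xy only:  [ 0.0117 -0.0109]
```

{"method": "drive_tool", "body": {"rows": [[[0.016,0,0.15,0,0,0,1],[0,0,0.15,0,0,0,1],[0,0,0.15,0,0,0,1],[0,0,0.15,0,0,0,1],[0,0,0.08,0,0,0,1]]]}}

```text
t: 16.4
eef_pos: [441.2, 285.9, 55.2]
tcp_rot: [-3.141, 0.0, 1.571]
ft_force: [0.4, 0.6, 0.7]
opening: 0.999
grip_force: 0.0
```

{"method": "drive_tool", "body": {"rows": [[[0,0,0.05,0,0,0,1],[0,0,0,0,0,0,0.8],[0,0,0,0,0,0,0.8]]]}}

```text
t: 16.77
eef_pos: [441.7, 286.5, 44.7]
tcp_rot: [3.14, -0.001, 1.571]
ft_force: [-0.1, 0.2, 0.2]
opening: 0.842
grip_force: 0.0
```

Run:
```python
from h import *
plan([441.5,286,42.5],np.pi/2); print(env.state()["eef_pos"])
```

```text
turn rows 1 each [ 0.0004 -0.0002  0.0001]
shift rows 1 each [-0.0021 -0.0006  0.009 ] z-total 0.009 t 16.775 xy only:  [-0.0021 -0.0006]
[441.65125413 286.51733086  44.74854127]
```

{"method": "drive_tool", "body": {"rows": [[[-0.002,0,0.009,0,0,0,0.8],[0,0,0,0,0,0,0.45],[0,0,0,0,0,0,0.45],[0,0,0,0,0,0,0.45],[0,0,0,0,0,0,0.45]]]}}

```text
t: 17.4
eef_pos: [441.3, 285.9, 41.8]
tcp_rot: [3.141, -0.0, 1.571]
ft_force: [-0.3, 0.2, 2.8]
opening: 0.604
grip_force: 30.0
```

{"method": "drive_tool", "body": {"rows": [[[0,0,0,0,0,0,0.45],[0,0,-0.02,0,0,0,0.45],[0,0,-0.04,0,0,0,0.45],[0,0,-0.1,0,0,0,0.45],[0,0,-0.15,0,0,0,0.45]]]}}

```text
t: 18.02
eef_pos: [440.8, 285.7, 119.9]
tcp_rot: [-3.14, 0.001, 1.571]
ft_force: [0.2, 0.8, -0.3]
opening: 0.605
grip_force: 30.0
```

{"method": "drive_tool", "body": {"rows": [[[0,0,-0.15,0,0,0,0.45],[0,0,-0.15,0,0,0,0.45],[0,0,-0.15,0,0,0,0.45],[0,0,0,0,0,0,0.45]]]}}

```text
t: 18.52
eef_pos: [441.8, 286.2, 234.7]
tcp_rot: [3.137, -0.002, 1.571]
ft_force: [0.2, -0.4, -1.5]
opening: 0.603
grip_force: 30.0
```

Run:
```python
from h import *
p=env.read_camera("wrist"); cv2.imwrite("pics/w7.png",p["color"]); np.save("pics/p7.npy",p,allow_pickle=True); find(p,["small_dish","large_dish"],1)
print(env.state()["eef_pos"],env.state()["tcp_rot"],env.state()["t"],env.state()["opening"])
```

```text
small_dish 0.66 [441. 287. 210.] [250 226]
large_dish 0.89 [436. 269.  -2.] [247 183]
[440.76299531 285.64548993 231.17824811] [-3.14081753e+00  3.37026900e-04  1.57132970e+00] 18.675 0.6013223317632573
```

View pics/w7.png

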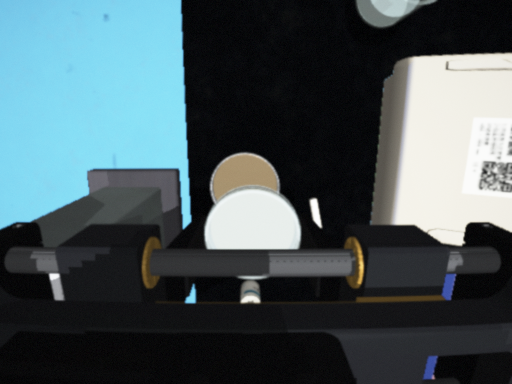

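The dish is held, at (253,232), and the large dish stayed in place at (246,187).

Run:
```python
from h import *
plan([470,-200,231],1.5027,step=50)
T=R.from_euler("xyz",[np.pi,0,1.5027]); d=T.inv().apply([100.4,-143.8,0])/250; print(d)
```

```text
turn rows 1 each [-0.0002  0.0001  0.0218]
shift rows 10 each [-1.93e-01  2.49e-02  1.00e-04] z-total 0.001 t 18.675 xy only:  [-1.9301  0.2489]
[-5.46540528e-01  4.39807970e-01  5.38609423e-17]
```

{"method": "drive_tool", "body": {"rows": [[[0,0,0,0,0,0.022,0.45],[-0.193,0.025,0,0,0,0,0.45],[-0.193,0.025,0,0,0,0,0.45],[-0.193,0.025,0,0,0,0,0.45],[-0.193,0.025,0,0,0,0,0.45]]]}}

```text
t: 19.3
eef_pos: [452.4, 90.1, 230.6]
tcp_rot: [-3.14, 0.0, 1.502]
ft_force: [1.3, -0.3, -0.1]
opening: 0.609
grip_force: 30.0
```

{"method": "drive_tool", "body": {"rows": [[[-0.193,0.025,0,0,0,0,0.45],[-0.193,0.025,0,0,0,0,0.45],[-0.193,0.025,0,0,0,0,0.45],[-0.193,0.025,0,0,0,0,0.45],[-0.193,0.025,0,0,0,0,0.45]]]}}

```text
t: 19.92
eef_pos: [467.0, -152.7, 230.6]
tcp_rot: [-3.14, -0.001, 1.502]
ft_force: [0.9, -0.1, -1.0]
opening: 0.604
grip_force: 30.0
```

{"method": "drive_tool", "body": {"rows": [[[-0.193,0.025,0,0,0,0,0.45],[-0.136,0.11,0,0,0,0,0.45],[-0.136,0.11,0,0,0,0,0.45],[-0.136,0.11,0,0,0,0,0.45],[-0.136,0.11,0,0,0,0,0.45]]]}}

```text
t: 20.55
eef_pos: [571.2, -344.0, 230.0]
tcp_rot: [-3.14, -0.002, 1.502]
ft_force: [0.7, 0.5, 0.3]
opening: 0.606
grip_force: 30.0
```

{"method": "drive_tool", "body": {"rows": [[[0,0,0.15,0,0,0,0.45],[0,0,0.15,0,0,0,0.45],[0,0,0.15,0,0,0,0.45],[0,0,0,0,0,0,0.45]]]}}

```text
t: 21.05
eef_pos: [569.5, -342.0, 115.4]
tcp_rot: [-3.136, -0.004, 1.502]
ft_force: [0.4, -0.4, 0.1]
opening: 0.606
grip_force: 30.0
```

Run:
```python
from h import *
p=env.read_camera("wrist"); np.save("pics/p8.npy",p,allow_pickle=True); find(p,["small_dish","wash"],1)
plan([570.4,-343.8,53.8],1.5027); print(env.state()["eef_pos"])
```

```text
small_dish 0.71 [ 566. -343.   91.] [247 229]
wash 0.44 [ 576. -244.    1.] [253  85]
turn rows 1 each [ 0.0003  0.0002 -0.0002]
shift rows 2 each [-0.0012 -0.0018  0.1327] z-total 0.265 t 21.2 xy only:  [-0.0023 -0.0036]
[ 571.33489447 -343.27778611  120.15639187]
```

{"method": "drive_tool", "body": {"rows": [[[-0.002,-0.004,0.13,0,0,0,0.45],[0,0,0.07,0,0,0,0.45],[0,0,0.04,0,0,0,0.45],[0,0,0.015,0,0,0,0.45],[0,0,0.008,0,0,0,0.45]]]}}

```text
t: 21.82
eef_pos: [570.1, -343.6, 53.8]
tcp_rot: [3.141, 0.0, 1.502]
ft_force: [0.0, -0.0, 5.4]
opening: 0.602
grip_force: 30.0
```

{"method": "drive_tool", "body": {"rows": [[[0,0,0.002,0,0,0,0.45],[0,0,0,0,0,0,0.45]]]}}

```text
t: 22.08
eef_pos: [570.1, -343.6, 53.8]
tcp_rot: [3.141, 0.001, 1.502]
ft_force: [-0.9, 0.1, 5.7]
opening: 0.603
grip_force: 30.0
```

{"method": "drive_tool", "body": {"rows": [[[0,0,0,0,0,0,0.8],[0,0,0,0,0,0,0.8],[0,0,0,0,0,0,0.8],[0,0,-0.03,0,0,0,0.8],[0,0,-0.1,0,0,0,0.8]]]}}

```text
t: 22.7
eef_pos: [569.4, -343.1, 84.9]
tcp_rot: [-3.14, -0.001, 1.502]
ft_force: [0.8, -0.2, 0.3]
opening: 0.799
grip_force: 0.0
```

{"method": "drive_tool", "body": {"rows": [[[0,0,-0.18,0,0,0,0.8],[0,0,-0.18,0,0,0,0.8],[0,0,-0.18,0,0,0,0.8],[0,0,-0.12,0,0,0,0.8],[0,0,0,0,0,0,0.8]]]}}

```text
t: 23.32
eef_pos: [570.4, -343.8, 253.3]
tcp_rot: [3.138, 0.002, 1.502]
ft_force: [-0.4, 0.3, -0.9]
opening: 0.8
grip_force: 0.0
```

Run:
```python
from h import *
p=env.read_camera("wrist"); np.save("pics/p9.npy",p,allow_pickle=True); cv2.imwrite("pics/w9.png",p["color"]); find(p,["small_dish","nest_dish"],1)
plan([470,-200,250],np.pi/2,step=50)
T=R.from_euler("xyz",[np.pi,0,np.pi/2]); print(T.inv().apply([-30,302,0])/250)
```

```text
turn rows 1 each [-0.0004 -0.0003 -0.0218]
shift rows 4 each [ 0.1432 -0.0995 -0.0007] z-total -0.003 t 23.475 xy only:  [ 0.5726 -0.3979]
[ 1.20800000e+00 -1.20000000e-01 -1.46957616e-17]
```

View pics/w9.png

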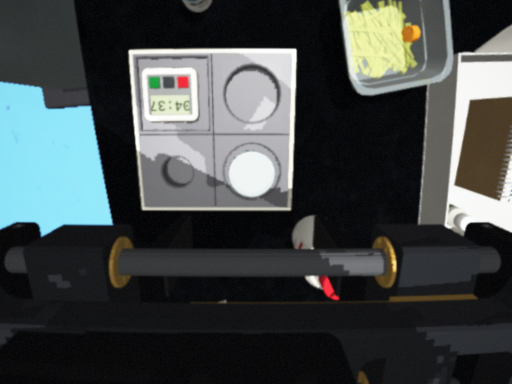

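The dish (251,174) lies centred in its recess and the timer is in place. Next is the small dropper.

{"method": "drive_tool", "body": {"rows": [[[0,0,0,0,0,-0.022,0.8],[0.143,-0.1,0,0,0,0,0.8],[0.143,-0.1,0,0,0,0,0.8],[0.143,-0.1,0,0,0,0,0.8],[0.143,-0.1,0,0,0,0,0.8]]]}}

```text
t: 24.1
eef_pos: [468.5, -199.2, 249.1]
tcp_rot: [-3.14, -0.001, 1.571]
ft_force: [0.4, 0.4, 0.3]
opening: 0.798
grip_force: 0.0
```

{"method": "drive_tool", "body": {"rows": [[[0.2,-0.02,0,0,0,0,0.8],[0.2,-0.02,0,0,0,0,0.8],[0.2,-0.02,0,0,0,0,0.8],[0.2,-0.02,0,0,0,0,0.8],[0.2,-0.02,0,0,0,0,0.8]]]}}

```text
t: 24.72
eef_pos: [443.9, 51.0, 249.5]
tcp_rot: [-3.14, -0.0, 1.571]
ft_force: [-0.0, -0.6, 0.4]
opening: 0.802
grip_force: 0.0
```

{"method": "drive_tool", "body": {"rows": [[[0.2,-0.02,0,0,0,0,0.8],[0,0,0.1,0,0,0,0.8],[0,0,0,0,0,0,0.8],[0,0,0,0,0,0,0.8]]]}}

```text
t: 25.22
eef_pos: [439.8, 99.1, 225.5]
tcp_rot: [-3.141, -0.0, 1.571]
ft_force: [0.8, 0.5, 0.1]
opening: 0.801
grip_force: 0.0
```

Run:
```python
from h import *
p=env.read_camera("wrist"); np.save("pics/p10.npy",p,allow_pickle=True); cv2.imwrite("pics/w10.png",p["color"]); find(p,["dropper","bottle"],2)
print(env.state()["eef_pos"],env.state()["t"])
```

```text
dropper 0.79 [441. 112.  -2.] [253 162]
bottle 0.6 [449. -13.   2.] [259 251]
[439.96013688  99.01671079 225.85251193] 25.375
```

View pics/w10.png

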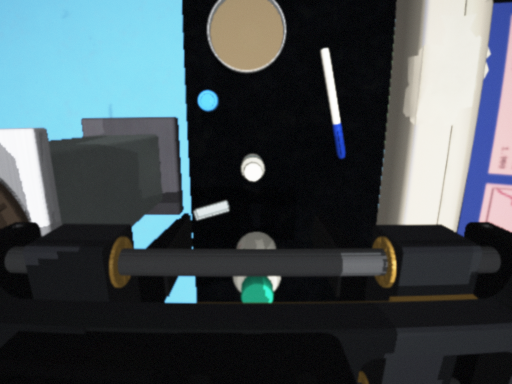

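Run:
```python
from h import *
p=np.load("pics/p10.npy",allow_pickle=True).item()
g=p["color"].min(2); m=(g>70).astype(np.uint8); n,l,st,c=cv2.connectedComponentsWithStats(m); i=l[172,253]; print(st[i],c[i])
print(ray(p,253,173,64),ray(p,252.5,st[i][1],0))
for b in (np.array([440,109]),np.array([441,111])): print([px(p,[*b,z]) for z in (0,64)],px(p,[b[0],b[1]+13.5,4]),px(p,[b[0],b[1]-10.5,64]))
cv2.imwrite("pics/c10.png",cv2.resize(p["color"][140:200,220:290],None,fx=8,fy=8,interpolation=0))
plan([440.5,110,46])
```

```text
[241 154  24  28 530] [252.42641509 167.53207547]
[440.89741278 109.67495922  64.        ] [440.36350655 123.10444492   0.        ]
[array([252, 165]), array([252, 174])] [252 155] [252 183]
[array([253, 163]), array([253, 172])] [253 153] [253 181]
shift rows 5 each [0.0088 0.0003 0.1439] z-total 0.719 t 25.375 xy only:  [0.0438 0.0016]
```

View pics/c10.png

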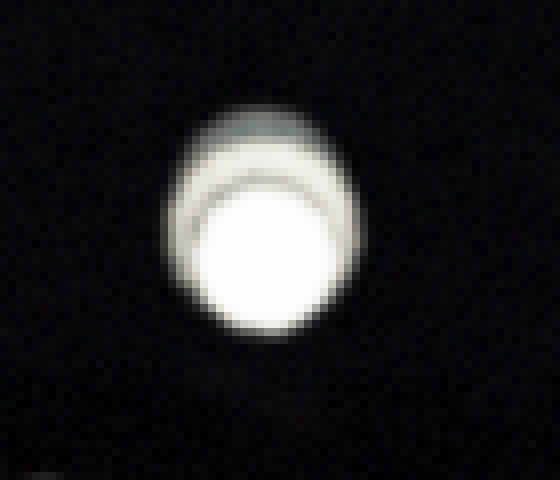

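The enlarged crop shows the small dropper, cap centre at (253,173). Its body is 24 px wide, about 27 mm, so it is the smaller one.

{"method": "drive_tool", "body": {"rows": [[[0.044,0.002,0.1,0,0,0,0.8],[0,0,0.15,0,0,0,0.8],[0,0,0.15,0,0,0,0.8],[0,0,0.15,0,0,0,0.8],[0,0,0.08,0,0,0,0.8]]]}}

```text
t: 26.0
eef_pos: [440.0, 110.1, 66.7]
tcp_rot: [-3.141, 0.0, 1.57]
ft_force: [0.3, -0.3, -0.1]
opening: 0.8
grip_force: 0.0
```

{"method": "drive_tool", "body": {"rows": [[[0,0,0.05,0,0,0,0.8],[0,0,0.039,0,0,0,0.8],[0,0,0,0,0,0,0.8]]]}}

```text
t: 26.38
eef_pos: [440.2, 110.4, 45.6]
tcp_rot: [-3.141, -0.0, 1.571]
ft_force: [0.4, -0.5, 1.2]
opening: 0.799
grip_force: 0.0
```

Run:
```python
from h import *
plan([440.7,110,46],np.pi/2); print(env.state()["eef_pos"])
```

```text
turn rows 1 each [-0.0001 -0.      0.0001]
shift rows 1 each [-0.0018  0.002  -0.0017] z-total -0.002 t 26.375 xy only:  [-0.0018  0.002 ]
[440.21010989 110.43990129  45.5639143 ]
```

{"method": "drive_tool", "body": {"rows": [[[0,0.002,0,0,0,0,0.5],[0,0,0,0,0,0,0.4],[0,0,0,0,0,0,0.3],[0,0,0,0,0,0,0.2],[0,0,0,0,0,0,0.1]]]}}

```text
t: 27.0
eef_pos: [440.6, 110.5, 45.7]
tcp_rot: [3.141, -0.0, 1.571]
ft_force: [-0.1, -0.4, -0.2]
opening: 0.33
grip_force: 0.0
```

{"method": "drive_tool", "body": {"rows": [[[0,0,0,0,0,0,0.1],[0,0,0,0,0,0,0.1],[0,0,0,0,0,0,0.1]]]}}

```text
t: 27.38
eef_pos: [440.6, 110.5, 45.6]
tcp_rot: [-3.142, -0.0, 1.571]
ft_force: [0.7, -0.1, -0.5]
opening: 0.274
grip_force: 29.9
```

{"method": "drive_tool", "body": {"rows": [[[0,0,-0.03,0,0,0,0.1],[0,0,-0.1,0,0,0,0.1],[0,0,-0.15,0,0,0,0.1],[0,0,-0.15,0,0,0,0.1],[0,0,-0.15,0,0,0,0.1]]]}}

```text
t: 28.0
eef_pos: [440.4, 110.5, 192.4]
tcp_rot: [3.141, -0.0, 1.571]
ft_force: [-0.4, -1.0, 0.0]
opening: 0.275
grip_force: 29.9
```

{"method": "drive_tool", "body": {"rows": [[[0,0,-0.15,0,0,0,0.1],[0,0,0,0,0,0,0.1],[0,0,0,0,0,0,0.1]]]}}

```text
t: 28.38
eef_pos: [440.2, 110.5, 227.8]
tcp_rot: [-3.141, -0.0, 1.571]
ft_force: [0.0, -0.2, -0.3]
opening: 0.272
grip_force: 29.9
```

Run:
```python
from h import *
p=env.read_camera("wrist"); np.save("pics/p11.npy",p,allow_pickle=True); cv2.imwrite("pics/w11.png",p["color"][100:300,150:350]); find(p,["dropper"],2)
print(env.state()["eef_pos"]); plan([473.6,-337,228],1.5027,step=48)
```

```text
dropper 0.8 [439. 112. 181.] [249 214]
[440.13435367 110.42243383 227.20387638]
turn rows 1 each [-0.0006  0.0001  0.0218]
shift rows 10 each [-0.1776  0.0255 -0.0003] z-total -0.003 t 28.475 xy only:  [-1.7764  0.2553]
```

View pics/w11.png

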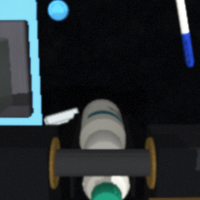

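The dropper is held upright between the fingers, with the green-capped bottle below it.

{"method": "drive_tool", "body": {"rows": [[[0,0,0,0,0,0.022,0.1],[-0.178,0.0255,0,0,0,0,0.1],[-0.178,0.0255,0,0,0,0,0.1],[-0.178,0.0255,0,0,0,0,0.1],[-0.178,0.0255,0,0,0,0,0.1]]]}}

```text
t: 29.1
eef_pos: [453.5, -70.2, 227.2]
tcp_rot: [-3.14, -0.001, 1.502]
ft_force: [0.8, -0.3, -0.3]
opening: 0.275
grip_force: 29.9
```

{"method": "drive_tool", "body": {"rows": [[[-0.178,0.0255,0,0,0,0,0.1],[-0.178,0.0255,0,0,0,0,0.1],[-0.178,0.0255,0,0,0,0,0.1],[-0.178,0.0255,0,0,0,0,0.1],[-0.178,0.0255,0,0,0,0,0.1]]]}}

```text
t: 29.72
eef_pos: [470.1, -294.4, 226.8]
tcp_rot: [-3.14, -0.001, 1.502]
ft_force: [-0.2, -0.1, -0.5]
opening: 0.272
grip_force: 29.9
```

{"method": "drive_tool", "body": {"rows": [[[-0.174,0.0255,0,0,0,0,0.1],[0,0,0.15,0,0,0,0.1],[0,0,0.15,0,0,0,0.1],[0,0,0.13,0,0,0,0.1],[0,0,0,0,0,0,0.1]]]}}

```text
t: 30.35
eef_pos: [472.7, -335.9, 117.7]
tcp_rot: [-3.137, -0.004, 1.502]
ft_force: [-0.4, -0.1, 1.0]
opening: 0.269
grip_force: 29.9
```

Run:
```python
from h import *
p=env.read_camera("wrist"); np.save("pics/p12.npy",p,allow_pickle=True); find(p,["dropper","nest_dropper"],1)
plan([473.6,-337,58.6],1.5027); print(env.state()["eef_pos"])
```

```text
dropper 0.81 [ 475. -338.   73.] [255 219]
nest_dropper 0.87 [ 474. -337.    5.] [253 195]
turn rows 1 each [ 0.0002  0.0001 -0.0001]
shift rows 2 each [ 1.000e-04 -1.100e-03  1.256e-01] z-total 0.251 t 30.5 xy only:  [ 0.0001 -0.0022]
[ 474.1528787  -337.0734      121.40668099]
```

{"method": "drive_tool", "body": {"rows": [[[0,-0.002,0.08,0,0,0,0.1],[0,0,0.07,0,0,0,0.1],[0,0,0.05,0,0,0,0.1],[0,0,0.03,0,0,0,0.1],[0,0,0.012,0,0,0,0.1]]]}}

```text
t: 31.12
eef_pos: [473.3, -336.8, 59.8]
tcp_rot: [-3.141, -0.0, 1.502]
ft_force: [-0.3, -0.3, -0.0]
opening: 0.275
grip_force: 29.9
```

{"method": "drive_tool", "body": {"rows": [[[0,0,0.006,0,0,0,0.1],[0,0,0,0,0,0,0.1]]]}}

```text
t: 31.38
eef_pos: [473.4, -336.9, 58.8]
tcp_rot: [3.141, 0.0, 1.502]
ft_force: [0.6, 0.0, -0.0]
opening: 0.276
grip_force: 29.9
```

{"method": "drive_tool", "body": {"rows": [[[0,0,0.002,0,0,0,0.1],[0,0,0,0,0,0,0.1]]]}}

```text
t: 31.62
eef_pos: [473.4, -336.9, 58.5]
tcp_rot: [3.141, 0.0, 1.502]
ft_force: [-1.0, -0.1, 4.6]
opening: 0.274
grip_force: 29.9
```

{"method": "drive_tool", "body": {"rows": [[[0,0,0,0,0,0,0.35],[0,0,0,0,0,0,0.5],[0,0,0,0,0,0,0.5],[0,0,0,0,0,0,0.5],[0,0,-0.05,0,0,0,0.5]]]}}

```text
t: 32.25
eef_pos: [473.0, -336.5, 70.4]
tcp_rot: [-3.14, -0.001, 1.502]
ft_force: [-0.3, 0.7, 0.9]
opening: 0.499
grip_force: 0.0
```

{"method": "drive_tool", "body": {"rows": [[[0,0,-0.18,0,0,0,0.5],[0,0,-0.18,0,0,0,0.5],[0,0,-0.18,0,0,0,0.8],[0,0,-0.15,0,0,0,0.8],[0,0,0,0,0,0,1]]]}}

```text
t: 32.88
eef_pos: [473.9, -337.3, 246.8]
tcp_rot: [3.137, 0.004, 1.502]
ft_force: [-0.1, -0.2, -0.9]
opening: 0.76
grip_force: 0.0
```

Run:
```python
from h import *
p=env.read_camera("wrist"); np.save("pics/p13.npy",p,allow_pickle=True); cv2.imwrite("pics/w13.png",p["color"]); find(p,["dropper","nest_dropper"],1)
plan([447,-32,250],np.pi/2,step=48)
```

```text
dropper 0.79 [ 472. -337.   15.] [250 171]
nest_dropper 0.76 [ 475. -335.    4.] [252 168]
turn rows 1 each [-0.0002 -0.0002 -0.0218]
shift rows 7 each [ 0.174  -0.0148 -0.0042] z-total -0.029 t 33.025 xy only:  [ 1.2179 -0.1037]
```

View pics/w13.png

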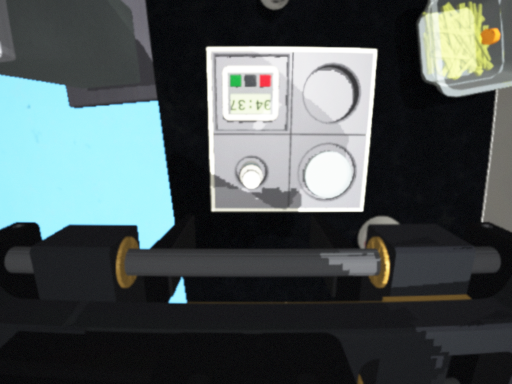

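The dropper stands upright in its well at (252,172), with the timer and dish still in place. That was the 14th and last picture, so from here I work from numbers only. Next is the bottle.

{"method": "drive_tool", "body": {"rows": [[[0,0,0,0,0,-0.022,1],[0.174,-0.015,-0.004,0,0,0,1],[0.174,-0.015,-0.004,0,0,0,1],[0.174,-0.015,-0.004,0,0,0,1],[0.174,-0.015,-0.004,0,0,0,1]]]}}

```text
t: 33.65
eef_pos: [457.5, -161.3, 246.1]
tcp_rot: [-3.14, -0.001, 1.571]
ft_force: [0.8, -0.6, 0.3]
opening: 0.999
grip_force: 0.0
```

{"method": "drive_tool", "body": {"rows": [[[0.174,-0.015,-0.004,0,0,0,1],[0.174,-0.015,-0.004,0,0,0,1],[0.174,-0.015,-0.004,0,0,0,1],[0,0,0,0,0,0,1],[0,0,0,0,0,0,1]]]}}

```text
t: 34.28
eef_pos: [446.9, -32.6, 249.6]
tcp_rot: [-3.141, -0.0, 1.572]
ft_force: [0.4, -0.4, 0.2]
opening: 1.002
grip_force: 0.0
```

Run:
```python
from h import *
def cap(p,name):
    hsv=cv2.cvtColor(p["color"],cv2.COLOR_BGR2HSV); m=cv2.inRange(hsv,(65,110,70),(95,255,255))
    n,l,st,c=cv2.connectedComponentsWithStats(m)
    o=np.argsort(-st[1:,4])[:4]+1
    for i in o: print(name,st[i],np.round(c[i],1),"z121",np.round(ray(p,*c[i],121)),"z111",np.round(ray(p,*c[i],111)))
for c in ("wrist","top","scene"):
    p=env.read_camera(c); cap(p,c); find(p,["bottle"],2)
print(env.state()["eef_pos"])
```

```text
wrist [234 147  32  33 857] [249.6 162.9] z121 [445.  -6. 121.] z111 [444.  -8. 111.]
wrist [174 174  13  18  50] [180.1 182.5] z121 [376. -26. 121.] z111 [373. -28. 111.]
wrist [124 229  10   4  12] [128.5 230. ] z121 [318. -76. 121.] z111 [313. -80. 111.]
wrist [157  72   5   4  11] [159.3  73.5] z121 [362.  77. 121.] z111 [359.  78. 111.]
bottle 0.94 [446. -10.   3.] [252 153]
top [403 100  23  12 210] [413.9 105.1] z121 [ 775. -551.  121.] z111 [ 779. -554.  111.]
top [419 148  12  13 122] [424.5 154.2] z121 [ 615. -575.  121.] z111 [ 618. -578.  111.]
top [ 8 17 11  8 68] [13.4 21.1] z121 [1067.  765.  121.] z111 [1073.  771.  111.]
top [436 100  14   6  59] [443.  102.3] z121 [ 786. -647.  121.] z111 [ 790. -651.  111.]
bottle 0.75 [ 472. -338.   -2.] [343 205]
scene [429 223  26  20 251] [441.7 232.7] z121 [ 765. -561.  121.] z111 [ 776. -557.  111.]
scene [412 290  16  14 178] [419.2 296.5] z121 [ 556. -653.  121.] z111 [ 564. -650.  111.]
scene [470 244  19  15 139] [479.5 250.9] z121 [ 785. -654.  121.] z111 [ 796. -651.  111.]
scene [489 256  18  14 134] [497.2 262.9] z121 [ 784. -700.  121.] z111 [ 795. -698.  111.]
bottle 0.56 [446. -13.   4.] [225 203]
[446.91884142 -32.95919368 249.95788311]
```

{"method": "drive_tool", "body": {"rows": [[[0.092,-0.006,0,0,0,0,1],[0,0,0.15,0,0,0,1],[0,0,0.15,0,0,0,1],[0,0,0.15,0,0,0,1],[0,0,0.12,0,0,0,1]]]}}

```text
t: 35.2
eef_pos: [445.2, -9.6, 106.3]
tcp_rot: [-3.141, -0.0, 1.571]
ft_force: [0.3, -0.7, -0.5]
opening: 1.003
grip_force: 0.0
```

{"method": "drive_tool", "body": {"rows": [[[0,0,0.08,0,0,0,1],[0,0,0.07,0,0,0,1],[0,0,0,0,0,0,0.8]]]}}

```text
t: 35.58
eef_pos: [445.0, -9.5, 69.3]
tcp_rot: [-3.139, -0.0, 1.571]
ft_force: [0.5, -0.5, -0.1]
opening: 0.942
grip_force: 0.0
```

Run:
```python
from h import *
plan([445.5,-10,69],np.pi/2); print(env.state()["eef_pos"],env.state()["ft_force"])
```

```text
turn rows 1 each [-0.0007 -0.0001 -0.    ]
shift rows 1 each [-0.0018  0.0019  0.0011] z-total 0.001 t 35.575 xy only:  [-0.0018  0.0019]
[445.01911795  -9.54044269  69.28207987] [ 0.498309   -0.48612053 -0.14126858]
```

{"method": "drive_tool", "body": {"rows": [[[0,0,0,0,0,0,0.7],[0,0,0,0,0,0,0.62],[0,0,0,0,0,0,0.55],[0,0,0,0,0,0,0.4],[0,0,0,0,0,0,0.4]]]}}

```text
t: 36.2
eef_pos: [445.4, -9.3, 70.4]
tcp_rot: [3.141, -0.0, 1.571]
ft_force: [-1.3, -0.5, 5.1]
opening: 0.567
grip_force: 30.0
```

{"method": "drive_tool", "body": {"rows": [[[0,0,0,0,0,0,0.4],[0,0,0,0,0,0,0.4]]]}}

```text
t: 36.45
eef_pos: [445.4, -9.3, 70.4]
tcp_rot: [3.141, -0.0, 1.571]
ft_force: [-0.9, -0.7, 6.8]
opening: 0.565
grip_force: 30.0
```

{"method": "drive_tool", "body": {"rows": [[[0,0,-0.03,0,0,0,0.4],[0,0,-0.1,0,0,0,0.4],[0,0,-0.15,0,0,0,0.4],[0,0,-0.15,0,0,0,0.4],[0,0,0,0,0,0,0.4]]]}}

```text
t: 37.08
eef_pos: [446.2, -9.4, 179.7]
tcp_rot: [3.137, 0.001, 1.571]
ft_force: [0.8, 0.5, -2.6]
opening: 0.562
grip_force: 29.9
```

Run:
```python
from h import *
p=env.read_camera("wrist"); np.save("pics/p14.npy",p,allow_pickle=True); find(p,["bottle"],1)
hsv=cv2.cvtColor(p["color"],cv2.COLOR_BGR2HSV); m=cv2.inRange(hsv,(65,110,70),(95,255,255))
n,l,st,c=cv2.connectedComponentsWithStats(m); i=1+st[1:,4].argmax(); s=env.state(); z=s["eef_pos"][2]-69.3+121
print(st[i],ray(p,*c[i],z),s["eef_pos"]); plan([480,-230,s["eef_pos"][2]+50],1.5027,step=45)
T=R.from_euler("xyz",[np.pi,0,1.5027]); print(T.inv().apply([97.2,-17,0])/250)
```

```text
bottle 0.94 [446. -11. 112.] [251 209]
[ 213  276   81   27 2136] [446.47473927  -7.49585817 228.94223095] [444.9984349   -9.21359808 177.24223095]
turn rows 1 each [-0.     -0.      0.0218]
shift rows 6 each [-0.1453  0.0333 -0.0333] z-total -0.2 t 37.175 xy only:  [-0.8716  0.1998]
[-4.13870045e-02  3.92525866e-01  4.80705546e-17]
```

{"method": "drive_tool", "body": {"rows": [[[0,0,-0.1,0,0,0.022,0.4],[0,0,-0.1,0,0,0,0.4],[-0.145,0.033,0,0,0,0,0.4],[-0.145,0.033,0,0,0,0,0.4],[-0.145,0.033,0,0,0,0,0.4]]]}}

```text
t: 37.8
eef_pos: [462.2, -120.4, 225.9]
tcp_rot: [-3.139, -0.001, 1.502]
ft_force: [-0.2, 0.4, -3.4]
opening: 0.567
grip_force: 29.9
```

{"method": "drive_tool", "body": {"rows": [[[-0.145,0.033,0,0,0,0,0.4],[-0.145,0.033,0,0,0,0,0.4],[-0.145,0.033,0,0,0,0,0.4],[-0.014,0.131,0,0,0,0,0.4],[-0.014,0.131,0,0,0,0,0.4]]]}}

```text
t: 38.42
eef_pos: [545.0, -241.8, 225.3]
tcp_rot: [-3.139, -0.002, 1.501]
ft_force: [-0.1, 0.3, -2.3]
opening: 0.561
grip_force: 29.9
```

{"method": "drive_tool", "body": {"rows": [[[-0.014,0.131,0,0,0,0,0.4],[0,0,0.12,0,0,0,0.4],[0,0,0.12,0,0,0,0.4],[0,0,0.08,0,0,0,0.4],[0,0,0,0,0,0,0.4]]]}}

```text
t: 39.05
eef_pos: [576.0, -246.3, 144.3]
tcp_rot: [-3.136, -0.003, 1.502]
ft_force: [0.2, -0.1, -2.3]
opening: 0.567
grip_force: 29.9
```

Run:
```python
from h import *
p=env.read_camera("wrist"); np.save("pics/p15.npy",p,allow_pickle=True); find(p,["bottle","nest_bottle"],1)
p=env.read_camera("scene"); find(p,["bottle"],2)
plan([577.2,-247,83.4],1.5027); print(env.state()["eef_pos"],env.state()["opening"])
```

```text
bottle 0.57 [ 577. -248.   79.] [254 211]
nest_bottle 0.81 [ 579. -246.    3.] [255 186]
bottle 0.74 [ 577. -251.   79.] [306 209]
turn rows 1 each [ 0.0003  0.0001 -0.0002]
shift rows 2 each [-0.     -0.0004  0.1297] z-total 0.259 t 39.3 xy only:  [-0.0001 -0.0008]
[ 577.39652665 -246.99635674  148.22554927] 0.5624168517508272
```

{"method": "drive_tool", "body": {"rows": [[[0,0,0.08,0,0,0,0.4],[0,0,0.07,0,0,0,0.4],[0,0,0.05,0,0,0,0.4],[0,0,0.03,0,0,0,0.4],[0,0,0.01,0,0,0,0.4]]]}}

```text
t: 39.92
eef_pos: [577.2, -246.9, 87.2]
tcp_rot: [-3.141, -0.0, 1.502]
ft_force: [-0.1, -1.3, -3.0]
opening: 0.563
grip_force: 29.9
```

{"method": "drive_tool", "body": {"rows": [[[0,0,0.008,0,0,0,0.4],[0,0,0.006,0,0,0,0.4],[0,0,0,0,0,0,0.4]]]}}

```text
t: 40.3
eef_pos: [577.2, -246.9, 84.3]
tcp_rot: [3.141, 0.0, 1.502]
ft_force: [-0.4, 0.5, -2.6]
opening: 0.566
grip_force: 29.9
```

{"method": "drive_tool", "body": {"rows": [[[0,0,0.004,0,0,0,0.4],[0,0,0,0,0,0,0.4]]]}}

```text
t: 40.55
eef_pos: [577.3, -247.0, 83.5]
tcp_rot: [3.141, 0.0, 1.502]
ft_force: [-0.1, -0.7, 2.2]
opening: 0.562
grip_force: 30.0
```

{"method": "drive_tool", "body": {"rows": [[[0,0,0.003,0,0,0,0.4],[0,0,0,0,0,0,0.4]]]}}

```text
t: 40.8
eef_pos: [577.3, -247.1, 83.4]
tcp_rot: [3.141, 0.001, 1.502]
ft_force: [-3.1, 0.2, 8.2]
opening: 0.562
grip_force: 30.0
```

Contact came at the predicted height, so I release and retreat.

{"method": "drive_tool", "body": {"rows": [[[0,0,0,0,0,0,0.7],[0,0,0,0,0,0,0.75],[0,0,0,0,0,0,0.75],[0,0,0,0,0,0,0.75],[0,0,-0.05,0,0,0,0.75]]]}}

```text
t: 41.42
eef_pos: [576.8, -246.7, 94.5]
tcp_rot: [-3.14, -0.001, 1.502]
ft_force: [0.4, -0.2, 0.0]
opening: 0.748
grip_force: 0.0
```

{"method": "drive_tool", "body": {"rows": [[[0,0,-0.15,0,0,0,0.75],[0,0,-0.18,0,0,0,0.75],[0,0,-0.18,0,0,0,0.75],[0,0,-0.18,0,0,0,0.75],[0,0,0,0,0,0,0.75]]]}}

```text
t: 42.05
eef_pos: [578.0, -247.3, 271.9]
tcp_rot: [3.135, 0.003, 1.502]
ft_force: [0.0, -0.4, -0.4]
opening: 0.753
grip_force: 0.0
```

{"method": "drive_tool", "body": {"rows": [[[0.15,0,0,0,0,0,0.75],[0.15,0,0,0,0,0,0.75],[0.15,0,0,0,0,0,0.75],[0,0,0,0,0,0,0.75],[0,0,0,0,0,0,0.75]]]}}

```text
t: 42.68
eef_pos: [584.8, -135.0, 267.1]
tcp_rot: [-3.141, 0.0, 1.502]
ft_force: [0.3, -1.3, 0.7]
opening: 0.751
grip_force: 0.0
```

Run:
```python
from h import *
for c in ("scene","top"):
    p=env.read_camera(c); print(c); find(p,N,1)
    cv2.imwrite(f"pics/end_{c}.png",p["color"])
# green cap in scene, top of bottle at z=134
    hsv=cv2.cvtColor(p["color"],cv2.COLOR_BGR2HSV); m=cv2.inRange(hsv,(65,110,70),(95,255,255))
    n,l,st,ce=cv2.connectedComponentsWithStats(m); e=px(p,[577,-247,130])
    i=1+np.argmin(np.hypot(*(ce[1:]-e).T)); print("cap",st[i],ce[i],"expected",e,ray(p,*ce[i],128))
s=env.state(); print(s["t"],s["eef_pos"],s["grip_force"])
```

```text
scene
bottle 0.81 [ 580. -252.   11.] [305 225]
dropper 0.74 [ 519. -119.    3.] [263 212]
small_dish 0.62 [ 567. -342.   26.] [323 241]
timer 0.78 [ 478. -239.   28.] [276 234]
nest_bottle 0.58 [ 578. -248.    6.] [304 226]
nest_dropper 0.55 [ 475. -339.    9.] [298 260]
nest_dish 0.66 [ 571. -342.    7.] [323 245]
nest_timer 0.61 [ 482. -237.    4.] [277 238]
large_dish 0.59 [437. 263.   2.] [181 164]
wash 0.85 [ 644. -470.    3.] [375 262]
cap [300 190  12  13 126] [305.5        195.94444444] expected [306 195] [ 575.49774808 -246.63848245  128.        ]
top
bottle 0.73 [ 579. -251.   16.] [316 172]
dropper 0.39 [ 473. -338.   11.] [344 204]
small_dish 0.68 [ 574. -348.   25.] [347 173]
timer 0.78 [ 476. -241.   25.] [314 202]
nest_bottle 0.78 [ 574. -251.    5.] [316 174]
nest_dropper 0.71 [ 472. -337.   -1.] [343 205]
nest_dish 0.71 [ 570. -348.    3.] [345 175]
nest_timer 0.58 [ 481. -239.    3.] [313 202]
large_dish 0.66 [430. 268.  -5.] [158 217]
wash 0.87 [ 649. -469.   -1.] [380 153]
cap [315 161  10  10  79] [319.73417722 165.50632911] expected [320 165] [ 574.99148349 -245.49253838  128.        ]
43.775 [ 584.88468132 -134.63225064  267.39323862] 0.0
```

All four things are in their inserts, and the large dish and wash bottle have not moved. I'm handing the job in.

```bash
python3 -c "
from cell import env
print(env.job_done())"
```

```text
the job is handed in; nothing more can be done
None
```

The bottle, dropper, small dish and timer are each in their own insert, the large dish and wash bottle stayed where they were, and the job is handed in at about 44 s; no verdict came back from the hand-in.

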